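# Put the drill set away: fold the drill panel down, shut the cover

### The arm

A 6-joint arm with a two-finger parallel gripper is mounted at the origin on the work surface. World frame = base frame: x ahead of the robot, y to its left, z up, the work surface at z = 0. Lengths are in mm, angles in rad, forces in N, time in s.
With the tool pointing down it reaches from about 225 to 875 mm from the base axis. Payload 3.4 kg.
Tool frame: the origin (TCP) lies at the very end of the fingers, on their centre line; the grasp point (between the pads) lies 19 mm behind it (arm.grip_depth is the distance from the TCP to the grasp point, in mm); z points along the fingers, y is the direction in which the jaws open and shut (so a half turn about z gives the same grasp; the last joint's range is limited). The gripper opens to 85 mm and grips with 20 to 120 N. Pads are 22 mm wide; open, the fingers measure 114 mm over their backs; the gripper's body (76 mm by 85 mm) begins 54 mm behind the grasp point. The pads swing forward as they close: fully open they stand 13 mm farther back than shut.
Start: joints at [1.062, 0.276, 1.505, -0, 1.361, -0.121], TCP at [217.457, 532.33, 231.328] pointing down, gripper open.
Joint ranges: [-2.89, 2.89], [-0.75, 2.08], [0.22, 2.7], [-1.18, 4.32], [0.11, 2.71], [-2.7, 2.7]. Speed limits (rad/s): [2.57, 2.57, 3.14, 3.14, 3.14, 3.14].

### API

Orientations are given as a unit quaternion [w, x, y, z].
In Python, from cell import arm gives the robot as it stands. The module is installed in compiled form; this text tells all that it offers.
- The arm moves only by the shell command python3 -m jog 'ROWS' [OPENING]. ROWS is JSON, a list of rows, each an object of numbers: "dx", "dy", "dz": the shift along the tool's x, y, z in cm; "rx", "ry", "rz": the turn, a rotation vector about the tool's x, y, z in degrees. A call has 1 to 5 rows; each row shifts and turns the commanded pose from where the row before left it, along the tool's axes as they then stand; what a row does not reach is not made up. A row lasts 1/10 s, in which the tool goes at most 50 mm and 8.59 degrees, less where a joint would pass 70% of its speed; a pose out of reach is approached as far as the arm can. A call is refused whole if a number of a shift passes 5 or a number of a turn 8.59, either way. A call with a gripper value outside its range is refused whole. OPENING is the gripper's target within -1 to 1 (fully open at 1, half-way at 0, shut at -1), set as the call begins (- or left out, the last holds). The fingers move at their own pace and stop on an object; the grip force is fixed at half the most. Time passes only in rows, so rows that do not move let the fingers close. It gives the time, the measured TCP pose, the force and the opening at its end, in the units of the state.
- arm.sense(): the state, without advancing time (a new reading comes with each control period).
- arm.get_image(name): name is "scene" or "top"; returns the picture (400x640x3 uint8, red, green, blue); there is no depth.
- arm.get_calibration(name): a dict with "fx", "fy", "cx", "cy" (pixels), "camera_from_world" (4x4, takes a point from world to camera coordinates). Camera axes: x right, y up, looking along -z (the intrinsics and any distortion apply to the point x, -y, -z); pixel columns grow to the right and rows downward; lengths in mm; the calibration is good to about 2 mm. A picture is of the moment at which its call begins. get_calibration takes no time and is no camera call.
- arm.finish_job(): hands the job in, once; it reports no verdict.
Trained networks look in the newest picture that a camera, given by its name, has taken for a name from the list of things; names that differ only in an ending like _2 or _b are one class to them, and where a whole thing is asked for, a point or a joint stands for the part that bears it (a point fixed in the world has none). Each returns a list of dicts, best first, with "confidence" (0 to 1); they miss things now and then, are a little off and sometimes report something else, mostly with a low value. They report only what shows in the picture. A call takes as long as a camera call.
- arm.masks_of(camera, target): "pixels" (400x640 bool, what is visible of it) and "bbox" ([centre column, centre row, width, height] in pixels, round what is visible of it).
The state is a dict: "clock": time; "q": joint angles; "joint_velocities": joint speeds; "effort": joint torques, N m; "eef_pos": TCP position; "orientation": TCP orientation; "wrist_force": force on the tool from outside, world axes, zero at the start; "wrist_torque": the same for the moment, N m; "grip_width": finger opening in mm.
Only numpy, scipy, OpenCV 4.12 (cv2) and the standard library are available. Lean on these libraries where they do the work, as an engineer would, in place of code of your own. Each camera call takes 0.05 s, during which the arm holds its last target. There are 200 camera calls.

### The job

Put the drill set away: first push the upright drill panel all the way down flat into its steel case, and only then push the cover over until it is fully shut. It is all pushing with the fingertips: do not lift, tip or shove the case, and leave the mug, the oil bottle and the chuck key where they are.

Things in the scene. Friction and masses are not known exactly. Their poses are not given: they have to be found in the camera images.
- case: Grey steel drill case standing loose on the bench (about 2.6 kg): an open tray 150 mm along its own x, 190 mm along its own y, 45 mm high, walls 4 mm. Origin: centre of its underside. Its +x side carries the cover's hinge, and the drill panel is hinged inside near its -x side; both hinge lines run along the case's y. It stands with its +x side turned roughly to the robot's left, give or take about 35 degrees.
- rack_hinge (a point): Middle of the drill panel's hinge line: 50 mm from the case's origin along the case's -x, 34 mm above the bench, at half the panel's thickness. Axes turn with the panel: x runs from the hinge to the free edge, z out of the plain pushing face (the face away from the cover; it looks up when the panel is flat).
- rack_edge (a point): Middle of the drill panel's free edge, 105 mm from its hinge (the upper edge while the panel is up). The panel is a plain steel sheet 105 x 150 mm, 4 mm thick; nine drill bits in two black clip bars sit on the other face, the one towards the cover, standing out up to 12 mm. Axes as rack_hinge.
- rack (a joint): Drill panel angle in rad: 0 = flat in the case (its top face then 9 mm below the tray rim), about 1.57 = upright, stop at 1.75. Stiff hinge (0.16 N m): it stays where it is left, and 2 to 3 N near the free edge moves it. It folds towards the cover's side, the case's +x. It must be pushed right to its stop at 0. While it stands up, the cover runs into it and cannot close.
- cover_hinge (a point): Middle of the cover's hinge line: 77 mm from the case's origin along the case's +x, 48 mm above the bench, at half the plate's thickness. Axes turn with the cover: x points from the free edge to the hinge, z out of its outer face (up when shut).
- cover_edge (a point): Middle of the cover's free edge, 156 mm from its hinge (the upper edge while the cover stands open). The cover is a plain grey steel plate 156 x 198 mm, 4 mm thick, with a 10 mm skirt on the inner side of three edges. Axes as cover_hinge.
- cover (a joint): Cover angle in rad: 0 = shut, about 1.57 = upright, greater = leaning outward away from the case, stop at 1.95. Stiff hinge (0.48 N m): it stays where it is left and does not fall shut; about 4 to 5 N on the outer face, 110 mm from the hinge, moves it. It must be pushed right down to its stop at 0.
- mug: White mug with a handle towards its own +y, 76 mm across, 85 mm high, loose, a little off the panel's side of the case near one of its corners; leave it. Origin: centre of its underside.
- oil: Grey plastic oil bottle with black cap, 52 mm across, 120 mm high, loose, a little off the panel's side of the case near one of its corners; leave it. Origin: centre of its underside.
- chuck_key: Steel T-shaped chuck key lying on the bench, about 90 x 80 mm, 20 mm high, loose, beyond the case's -y side; leave it. Origin: on the bench under the middle of its shaft; x along the shaft, the cross bar at -x.

How it is judged (in metres and radians):
On the way, in this order (a step that is already met when the one before it is completed fails the run):
1. the drill panel is flat in the case (within 0.08 rad) while the cover is still open (above 1.2 rad) (value of joint rack below 0.08 rad and value of joint cover above 1.2 rad), for 0.2 s.
2. the cover is shut over it (within 0.05 rad) (value of joint cover below 0.05 rad), for 0.2 s.
At the end, for the whole second after the job is handed in: Drill panel flat in the case (within 0.08 rad), cover shut over it (within 0.05 rad), the case standing level within 30 mm of where it was, mug, oil bottle and chuck key within 30 mm of their places (value of joint rack below 0.08 rad and value of joint cover below 0.05 rad and distance of each of case, mug, oil, chuck_key from where it was at the start of the episode below 0.03 m and angle between case's own z axis and vertical below 0.03 rad and linear speed of case below 0.02 m/s); the robot touches nothing.
It fails at once if the case is lifted or tipped (its origin above 15 mm, or leaning over 0.2 rad) (height (world z) of case above 0.015 m or angle between case's own z axis and vertical above 0.2 rad).
It fails at once if the case is shoved more than 30 mm (distance of case from where it was at the start of the episode above 0.03 m).
It fails at once if the mug, oil bottle or chuck key is lifted or displaced by more than 30 mm, or the mug or bottle is tipped (distance of any of mug, oil, chuck_key from where it was at the start of the episode above 0.03 m or height (world z) of any of mug, oil, chuck_key above 0.015 m or angle between any of mug, oil's own z axis and vertical above 0.4 rad).
It also fails if it takes over 45 s, if anything falls off the work surface, if the arm or the gripper's body presses on something with over 40 N, if the wrist force passes 120 N, or if a joint passes its speed limit or range.

## Working session

There is one attempt and no reset: what is moved stays moved. The work goes in short steps, Python scripts to look and compute and a shell command to move; the robot and the scene stay as the last step left them, time stands still between calls to the robot, and variables do not carry over. Pictures are saved under pics/ and viewed, about 8 in all and at most 12, crops included, and the job is handed in when it is done.

```bash
mkdir -p pics; cat > h.py <<'E'
import numpy as np, cv2
from cell import arm
def save(n,f):
    im=arm.get_image(n); cv2.imwrite(f,im[:,:,::-1]); return im
def proj(n,P):
    c=arm.get_calibration(n); T=np.array(c["camera_from_world"]); P=np.atleast_2d(P)
    p=P@T[:3,:3].T+T[:3,3]; return np.c_[c["cx"]+c["fx"]*p[:,0]/-p[:,2], c["cy"]+c["fy"]*-p[:,1]/-p[:,2]]
def back(n,uv,z):
    c=arm.get_calibration(n); T=np.array(c["camera_from_world"]); R=T[:3,:3]; o=-R.T@T[:3,3]
    d=R.T@np.array([(uv[0]-c["cx"])/c["fx"],-(uv[1]-c["cy"])/c["fy"],-1]); return o+d*(z-o[2])/d[2]
E
python3 - <<'E'
from h import *
for n in("scene","top"):
    save(n,f"pics/{n}0.png"); c=arm.get_calibration(n); print(n,c)
    for t in("case","rack","cover","mug","oil","chuck_key"):
        r=arm.masks_of(n,t); print(t,[(round(x["confidence"],2),np.round(x["bbox"])) for x in r[:2]])
s=arm.sense();print(s)
E
```

```text
scene {'fx': 362.9997065874138, 'fy': 362.9997065874138, 'cx': 320.2669884967167, 'cy': 194.792497302527, 'camera_from_world': array([[-5.24548376e-01,  8.51343134e-01,  7.99189492e-03,
         2.87128952e+02],
       [-7.02227179e-01, -4.37941123e-01,  5.61323937e-01,
         3.54187786e+02],
       [ 4.81379259e-01,  2.88829434e-01,  8.27557591e-01,
        -1.02540099e+03],
       [ 0.00000000e+00,  0.00000000e+00,  0.00000000e+00,
         1.00000000e+00]])}
case [(0.63, array([322., 203., 147., 124.])), (0.39, array([290., 179.,  52.,  80.]))]
rack [(0.67, array([288., 180.,  54.,  78.]))]
cover [(0.88, array([351., 196.,  86., 120.]))]
mug [(0.88, array([275., 138.,  45.,  51.]))]
oil [(0.94, array([207., 204.,  34.,  48.]))]
chuck_key [(0.68, array([243., 269.,  58.,  40.])), (0.44, array([321., 201., 148., 129.]))]
top {'fx': 363.7091876287486, 'fy': 363.7091876287486, 'cx': 316.0097197989317, 'cy': 194.54435416597613, 'camera_from_world': array([[ 2.10462000e-01, -9.77593488e-01,  4.08894678e-03,
        -1.06644152e+02],
       [ 9.53221477e-01,  2.06139745e-01,  2.210774
[... 587 characters left out ...]
, 'q': array([ 1.06199475e+00,  2.75840655e-01,  1.50486828e+00, -3.75839649e-06,
        1.36074288e+00, -1.21020752e-01]), 'joint_velocities': array([-7.45205450e-04,  2.80748320e-04,  4.33383126e-05,  3.25845721e-04,
        1.67310294e-04,  9.67614589e-04]), 'effort': array([-9.46849032e-04, -4.16480935e+01, -2.46056467e+01,  1.83966711e-05,
        2.04728616e-05,  1.24552597e-05]), 'eef_pos': array([217.45845074, 532.32380508, 231.37455278]), 'orientation': array([2.35585341e-05, 1.92677472e-01, 9.81262140e-01, 6.63867356e-05]), 'wrist_force': array([-0.59461377, -0.17915681, -0.58323427]), 'wrist_torque': array([-0.01579906,  0.00038718, -0.01028628]), 'grip_width': 85.65666262677506}
```

View pics/scene0.png

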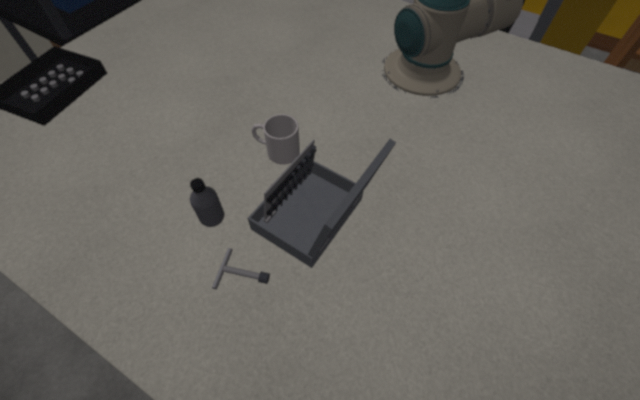

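View pics/top0.png

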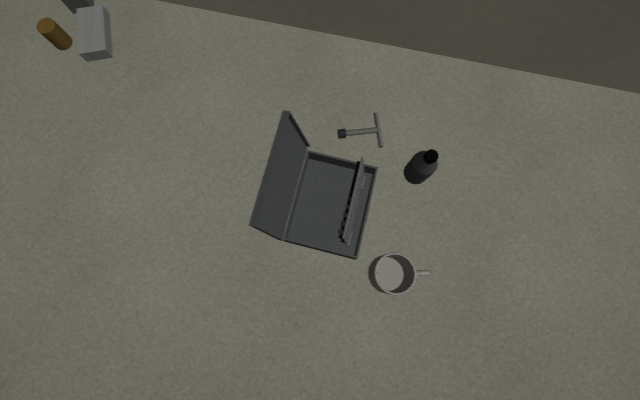

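The top view shows the case at about (315,185), with the cover leaning left, the panel upright at x≈352, the mug at (395,273), the oil at (420,168) and the key at (361,131). I'll take an enlarged crop to pick corners.

```bash
python3 - <<'E'
import cv2,numpy as np
a=cv2.imread("pics/top0.png")[95:275,235:395]; b=cv2.imread("pics/scene0.png")[125:275,240:400]
A=cv2.resize(a,None,fx=2.5,fy=2.5,interpolation=3);B=cv2.resize(b,None,fx=2.5,fy=2.5,interpolation=3)
B=cv2.copyMakeBorder(B,0,A.shape[0]-B.shape[0],0,0,0)
cv2.imwrite("pics/crop.png",np.clip(np.hstack([A,B])*1.9,0,255))
E
```

```text
[ WARN:0@0.069] global loadsave.cpp:1063 imwrite_ Unsupported depth image for selected encoder is fallbacked to CV_8U.
```

View pics/crop.png

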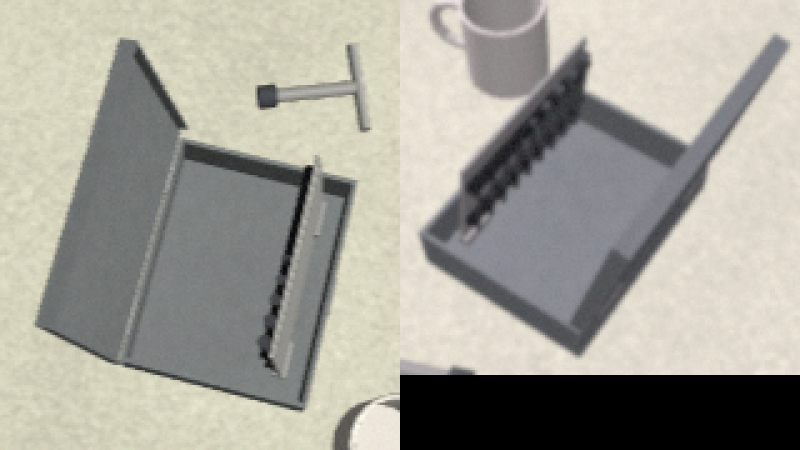

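```bash
cat >> h.py <<'E'
def model(p):
    x,y,w,r,c=p; R=np.array([[np.cos(w),-np.sin(w),0],[np.sin(w),np.cos(w),0],[0,0,1]])
    W=lambda P:np.array(P,float)@R.T+[x,y,0]
    k=lambda s,d=105,h=0:W([-50+d*np.cos(r)-h*np.sin(r),s*75,34+d*np.sin(r)+h*np.cos(r)])
    v=lambda s,d=156,h=0:W([77-d*np.cos(c)+h*np.sin(c),s*99,48+d*np.sin(c)+h*np.cos(c)])
    return W,k,v
E
python3 - <<'E'
from h import *
from scipy.optimize import least_squares
def pts(p):
    W,k,v=model(p)
    T=[W([-75,-95,45]),W([-75,95,45]),W([75,-95,45]),W([75,95,45]),v(-1),v(1),k(-1)]
    S=[W([-75,-95,45]),W([75,-95,0]),k(-1),k(1),v(1),v(-1)]
    return np.vstack([proj("top",T),proj("scene",S)])
T=np.array([(357,181),(303,409),(184,141),(120,362),(122,40),(38,325),(317,157)])/2.5+[235,95]
S=np.array([(21,235),(180,355),(63,172),(185,40),(386,38),(222,250)])/2.5+[240,125]
O=np.vstack([T,S]); f=lambda p:(pts(p)-O).ravel()
p0=[*back("top",(322,190),45)[:2],1.6,1.57,1.8]
s=least_squares(f,p0,x_scale=[10,10,.1,.1,.1],loss="soft_l1"); p=s.x
print(p0,p); print(np.round(f(p).reshape(-1,2),1)); np.save("p.npy",p)
W,k,v=model(p); print(k(-1),k(1),v(-1),v(1),W([-75,0,0]))
for n in("mug","oil","chuck_key"):
    m=dict(mug=(42.5),oil=60,chuck_key=10)[n]
    for c in("scene","top"):
        r=arm.masks_of(c,n); print(n,c,back(c,r[0]["bbox"][:2],m))
c=np.array(arm.get_calibration("top")["camera_from_world"]);print(-c[:3,:3].T@c[:3,3])
E
```

```text
[np.float64(587.3155128115928), np.float64(5.206232582972536), 1.6, 1.57, 1.8] [566.81336406 -17.88642088   1.53204149   1.41032934   1.79117421]
[[ 0.1 -0.4]
 [ 0.9 -0.3]
 [-1.7 -1.8]
 [-0.8 -0.9]
 [ 0.7 -0.8]
 [ 0.   0.3]
 [-0.2 -1.3]
 [-1.  -2.9]
 [-0.2 -0.7]
 [ 0.1 -2.1]
 [ 0.9 -3.1]
 [ 0.1 -1. ]
 [ 0.9  0.4]]
[640.4698117  -53.99054214 137.65104144] [490.58244291 -48.17877161 137.65104144] [670.04366438  89.29573486 200.22712669] [472.19233758  96.96727197 200.22712669] [563.90747879 -92.83010528   0.        ]
mug scene [ 464.45568905 -172.13002322   42.5       ]
mug top [ 456.80334751 -172.46074929   42.5       ]
oil scene [ 684.02584336 -171.71718078   60.        ]
oil top [ 669.62055094 -178.27310203   60.        ]
chuck_key scene [739.49107945 -50.45699694  10.        ]
chuck_key top [743.61238653 -49.2374078   10.        ]
[417.21432375 -16.10218229 756.91923448]
```

```bash
cat >> h.py <<'E'
from scipy.spatial.transform import Rotation as Ro
def to(*targets):
    s=arm.sense(); q=s["orientation"]; R=Ro.from_quat([*q[1:],q[0]]); a=s["eef_pos"]
    print("clock",s["clock"],"pos",np.round(a,1),"F",np.round(s["wrist_force"],1),"toolY",np.round(R.as_matrix()[:,1],3))
    for t in targets:
        print(t,"delta cm",np.round(R.inv().apply(np.array(t)-a)/10,2)); a=np.array(t)
E
python3 -m jog '[{"dz":-2,"rz":-7},{"dz":-2,"rz":-7},{"rz":-6},{}]' -1
python3 -c "
from h import *; to([565,-108,270],[565,-108,110])"
```

```text
clock 1.0 pos [217.5 532.3 231.3] F [0.1 0.9 0.2] toolY [0.378 0.926 0.   ]
[565, -108, 270] delta cm [-56.39 -46.14  -3.87]
[565, -108, 110] delta cm [-0. -0. 16.]invalid input
```

```bash

python3 -m jog '[{"dz":-2,"rz":-7},{"dz":-2,"rz":-7},{"rz":-6},{"dz":0}]' -1
python3 -c "
from h import *; to([565,-108,270],[565,-108,110])"
```

```text
clock 1.0 pos [217.5 532.3 231.3] F [0.1 0.9 0.2] toolY [0.378 0.926 0.   ]
[565, -108, 270] delta cm [-56.39 -46.14  -3.87]
[565, -108, 110] delta cm [-0. -0. 16.]invalid input
```

```bash

python3 -m jog '[{"dx":0,"dy":0,"dz":-2,"rx":0,"ry":0,"rz":-7},{"dx":0,"dy":0,"dz":-2,"rx":0,"ry":0,"rz":-7},{"dx":0,"dy":0,"dz":0,"rx":0,"ry":0,"rz":-6}]' -1
python3 -c "
from h import *; to([565,-108,270],[565,-108,110])"
```

```text
clock: 1.3
eef_pos: [218.3, 533.8, 274.4]
orientation: [0.001, 0.017, 1.0, 0.003]
wrist_force: [-0.0, 0.1, -0.5]
grip_width: 43.5
clock 1.3 pos [218.3 533.8 274.4] F [-0.   0.1 -0.5] toolY [0.034 0.999 0.005]
[565, -108, 270] delta cm [-36.84 -62.96   0.2 ]
[565, -108, 110] delta cm [ 0.04 -0.08 16.  ]
```

```bash
R='x'
python3 -m jog '[{"dx":-2.4,"dy":-4.2,"dz":0,"rx":0,"ry":0,"rz":0},{"dx":-2.4,"dy":-4.2,"dz":0,"rx":0,"ry":0,"rz":0},{"dx":-2.4,"dy":-4.2,"dz":0,"rx":0,"ry":0,"rz":0},{"dx":-2.4,"dy":-4.2,"dz":0,"rx":0,"ry":0,"rz":0},{"dx":-2.4,"dy":-4.2,"dz":0,"rx":0,"ry":0,"rz":0}]' -1 | head -2
python3 -m jog '[{"dx":-2.4,"dy":-4.2,"dz":0,"rx":0,"ry":0,"rz":0},{"dx":-2.4,"dy":-4.2,"dz":0,"rx":0,"ry":0,"rz":0},{"dx":-2.4,"dy":-4.2,"dz":0,"rx":0,"ry":0,"rz":0},{"dx":-2.4,"dy":-4.2,"dz":0,"rx":0,"ry":0,"rz":0},{"dx":-2.4,"dy":-4.2,"dz":0,"rx":0,"ry":0,"rz":0}]' -1 | head -2
python3 -c "
from h import *; to([565,-108,270],[565,-108,110])"
```

```text
clock: 1.8
eef_pos: [329.7, 316.2, 271.5]
clock: 2.3
eef_pos: [441.6, 101.5, 271.7]
clock 2.3 pos [441.6 101.5 271.7] F [0.6 0.9 0.5] toolY [0.039 0.999 0.   ]
[565, -108, 270] delta cm [-13.14 -20.46   0.17]
[565, -108, 110] delta cm [ 2.0e-02 -1.0e-02  1.6e+01]
```

```bash
python3 -m jog '[{"dx":-2.6,"dy":-4.1,"dz":0,"rx":0,"ry":0,"rz":0},{"dx":-2.6,"dy":-4.1,"dz":0,"rx":0,"ry":0,"rz":0},{"dx":-2.6,"dy":-4.1,"dz":0,"rx":0,"ry":0,"rz":0},{"dx":-2.6,"dy":-4.1,"dz":0,"rx":0,"ry":0,"rz":0},{"dx":-2.6,"dy":-4.1,"dz":0,"rx":0,"ry":0,"rz":0}]' -1 | head -2
python3 -m jog '[{"dx":0,"dy":0,"dz":3,"rx":0,"ry":0,"rz":0},{"dx":0,"dy":0,"dz":4,"rx":0,"ry":0,"rz":0},{"dx":0,"dy":0,"dz":4,"rx":0,"ry":0,"rz":0},{"dx":0,"dy":0,"dz":3,"rx":0,"ry":0,"rz":0},{"dx":0,"dy":0,"dz":2,"rx":0,"ry":0,"rz":0}]' -1
python3 - <<'E'
from h import *; to([565,-108,110])
save("top","pics/t1.png");save("scene","pics/s1.png")
a=cv2.imread("pics/t1.png")[95:295,235:435]; b=cv2.imread("pics/s1.png")[85:285,190:390]
f=lambda i:cv2.convertScaleAbs(cv2.resize(i,(400,400),interpolation=2),alpha=1.8)
cv2.imwrite("pics/c1.png",np.hstack([f(a),f(b)]))
E
```

```text
clock: 2.8
eef_pos: [563.7, -108.5, 271.4]
clock: 3.3
eef_pos: [561.6, -106.2, 108.7]
orientation: [-0.002, 0.02, 1.0, 0.001]
wrist_force: [0.7, 0.1, -0.0]
grip_width: 0.2
clock 3.3 pos [ 561.6 -106.2  108.7] F [ 0.7  0.1 -0. ] toolY [0.039 0.999 0.001]
[565, -108, 110] delta cm [-0.35 -0.17 -0.13]
```

View pics/c1.png

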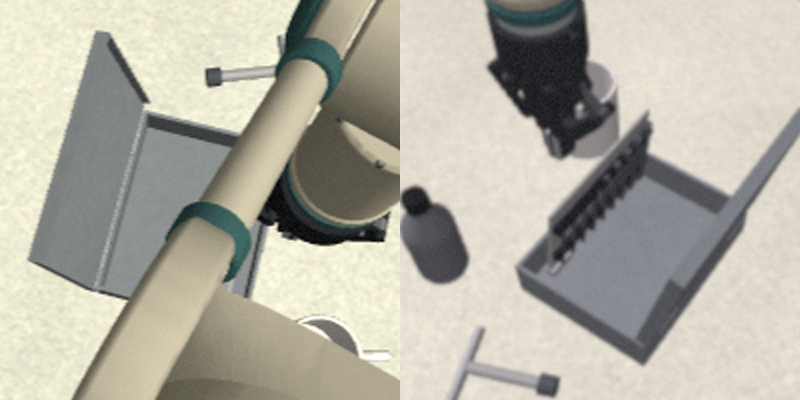

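```bash
python3 -m jog '[{"dx":0,"dy":2.5,"dz":-0.2,"rx":0,"ry":0,"rz":0},{"dx":0,"dy":1.5,"dz":-0.1,"rx":0,"ry":0,"rz":0},{"dx":0,"dy":1.3,"dz":0.4,"rx":0,"ry":0,"rz":0},{"dx":0,"dy":1.2,"dz":0.6,"rx":0,"ry":0,"rz":0}]' -1
python3 -m jog '[{"dx":0,"dy":0.7,"dz":0.5,"rx":0,"ry":0,"rz":0},{"dx":0,"dy":0.6,"dz":0.4,"rx":0,"ry":0,"rz":0},{"dx":0,"dy":0.5,"dz":0.6,"rx":0,"ry":0,"rz":0},{"dx":0,"dy":0.5,"dz":0.6,"rx":0,"ry":0,"rz":0}]' -1
python3 -c "
from h import *; to([565,-10,67],[565,-5,52],[565,-3,36])"
```

```text
clock: 3.8
eef_pos: [566.7, -41.1, 105.6]
orientation: [0.002, 0.019, 1.0, -0.001]
wrist_force: [0.7, -1.0, 1.5]
grip_width: 0.1
clock: 4.2
eef_pos: [566.4, -18.3, 82.8]
orientation: [-0.0, 0.019, 1.0, 0.0]
wrist_force: [0.9, -0.8, 1.8]
grip_width: -0.3
clock 4.2 pos [566.4 -18.3  82.8] F [ 0.9 -0.8  1.8] toolY [0.039 0.999 0.   ]
[565, -10, 67] delta cm [0.17 0.82 1.58]
[565, -5, 52] delta cm [0.02 0.5  1.5 ]
[565, -3, 36] delta cm [0.01 0.2  1.6 ]
```

Contact is as expected, at about 2 N. I'll continue down to flat.

```bash
python3 -m jog '[{"dx":0,"dy":0.4,"dz":0.8,"rx":0,"ry":0,"rz":0},{"dx":0,"dy":0.4,"dz":0.8,"rx":0,"ry":0,"rz":0},{"dx":0,"dy":0.3,"dz":0.8,"rx":0,"ry":0,"rz":0},{"dx":0,"dy":0.2,"dz":0.8,"rx":0,"ry":0,"rz":0},{"dx":0,"dy":0.1,"dz":0.8,"rx":0,"ry":0,"rz":0}]' -1
python3 -m jog '[{"dx":0,"dy":0,"dz":0.3,"rx":0,"ry":0,"rz":0},{"dx":0,"dy":0,"dz":0.2,"rx":0,"ry":0,"rz":0},{"dx":0,"dy":0,"dz":0,"rx":0,"ry":0,"rz":0}]' -1
```

```text
clock: 4.7
eef_pos: [566.7, -4.3, 42.4]
orientation: [-0.0, 0.019, 1.0, 0.0]
wrist_force: [-0.0, -0.4, 2.2]
grip_width: -0.2
clock: 5.0
eef_pos: [566.6, -4.8, 37.9]
orientation: [-0.0, 0.019, 1.0, -0.0]
wrist_force: [-0.0, -0.7, -0.9]
grip_width: 0.2
```

```bash
for i in 1; do python3 -m jog '[{"dx":0,"dy":0,"dz":0.2,"rx":0,"ry":0,"rz":0},{"dx":0,"dy":0,"dz":0,"rx":0,"ry":0,"rz":0}]' -1; done
python3 -m jog '[{"dx":0,"dy":0,"dz":0.2,"rx":0,"ry":0,"rz":0},{"dx":0,"dy":0,"dz":0,"rx":0,"ry":0,"rz":0}]' -1
```

```text
clock: 5.2
eef_pos: [567.0, -4.8, 36.3]
orientation: [0.0, 0.019, 1.0, -0.0]
wrist_force: [-0.7, -0.4, 1.0]
grip_width: 0.2
clock: 5.4
eef_pos: [567.1, -4.8, 36.0]
orientation: [0.001, 0.019, 1.0, -0.0]
wrist_force: [-2.6, -0.2, 10.7]
grip_width: -0.2
```

At the stop (z = 36.0, 10.7 N). Next I lift off, pass over the cover and look.

```bash
python3 -m jog '[{"dx":0,"dy":0,"dz":-4,"rx":0,"ry":0,"rz":0},{"dx":0,"dy":0,"dz":-4.8,"rx":0,"ry":0,"rz":0},{"dx":0,"dy":0,"dz":-4.8,"rx":0,"ry":0,"rz":0},{"dx":0,"dy":0,"dz":-4.8,"rx":0,"ry":0,"rz":0},{"dx":0,"dy":0,"dz":-4.8,"rx":0,"ry":0,"rz":0}]' -1 | head -2
python3 -m jog '[{"dx":0,"dy":4,"dz":0,"rx":0,"ry":0,"rz":0},{"dx":0,"dy":4,"dz":0,"rx":0,"ry":0,"rz":0},{"dx":0,"dy":4,"dz":0,"rx":0,"ry":0,"rz":0},{"dx":0,"dy":3,"dz":0,"rx":0,"ry":0,"rz":0},{"dx":0,"dy":0,"dz":0,"rx":0,"ry":0,"rz":0}]' -1
python3 - <<'E'
from h import *; to([572,145,160])
save("top","pics/t2.png");save("scene","pics/s2.png")
a=cv2.imread("pics/t2.png")[95:295,235:435]; b=cv2.imread("pics/s2.png")[85:285,190:390]
f=lambda i:cv2.convertScaleAbs(cv2.resize(i,(400,400),interpolation=2),alpha=1.8)
cv2.imwrite("pics/c2.png",np.hstack([f(a),f(b)]))
E
```

```text
clock: 5.9
eef_pos: [566.5, -4.7, 268.5]
clock: 6.4
eef_pos: [572.5, 148.9, 266.2]
orientation: [0.0, 0.017, 1.0, 0.001]
wrist_force: [-1.1, -0.1, 0.7]
grip_width: 0.4
clock 6.4 pos [572.5 148.9 266.2] F [-1.1 -0.1  0.7] toolY [0.035 0.999 0.002]
[572, 145, 160] delta cm [ 0.03 -0.41 10.62]
```

View pics/c2.png

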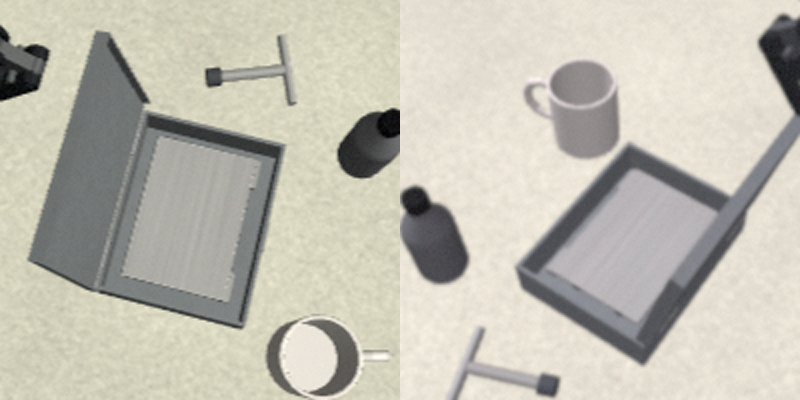

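The panel lies flat in the tray, filling crop (125-260, 135-300). The cover is still open and the mug, oil bottle and key haven't moved. Next, I go down outside the cover and push.

```bash
python3 -m jog '[{"dx":0,"dy":0,"dz":3,"rx":0,"ry":0,"rz":0},{"dx":0,"dy":0,"dz":4,"rx":0,"ry":0,"rz":0},{"dx":0,"dy":0,"dz":2.5,"rx":0,"ry":0,"rz":0},{"dx":0,"dy":0,"dz":0,"rx":0,"ry":0,"rz":0}]' -1
python3 -m jog '[{"dx":0,"dy":-1.5,"dz":0,"rx":0,"ry":0,"rz":0},{"dx":0,"dy":-1.5,"dz":0,"rx":0,"ry":0,"rz":0},{"dx":0,"dy":-1.3,"dz":0,"rx":0,"ry":0,"rz":0},{"dx":0,"dy":-1.2,"dz":0,"rx":0,"ry":0,"rz":0}]' -1
python3 -m jog '[{"dx":0,"dy":-1,"dz":0,"rx":0,"ry":0,"rz":0},{"dx":0,"dy":-1,"dz":0,"rx":0,"ry":0,"rz":0},{"dx":0,"dy":-1,"dz":0,"rx":0,"ry":0,"rz":0}]' -1
python3 -c "
from h import *; to([570,55.6,167],[569,32,161])"
```

```text
clock: 6.9
eef_pos: [569.9, 143.3, 167.5]
orientation: [-0.004, 0.02, 1.0, -0.001]
wrist_force: [-0.4, 1.1, -0.1]
grip_width: 0.2
clock: 7.3
eef_pos: [571.9, 89.6, 173.4]
orientation: [0.002, 0.02, 1.0, 0.001]
wrist_force: [1.1, 4.3, 2.7]
grip_width: 0.3
clock: 7.6
eef_pos: [569.9, 59.7, 171.5]
orientation: [0.001, 0.019, 1.0, 0.0]
wrist_force: [2.3, 3.7, -1.0]
grip_width: 0.2
clock 7.6 pos [569.9  59.7 171.5] F [ 2.3  3.7 -1. ] toolY [0.039 0.999 0.001]
[570, 55.6, 167] delta cm [-0.03 -0.41  0.45]
[569, 32, 161] delta cm [ 0.01 -2.36  0.6 ]
```

```bash
python3 -m jog '[{"dx":0,"dy":-1.4,"dz":0.5,"rx":0,"ry":0,"rz":0},{"dx":0,"dy":-1.4,"dz":0.5,"rx":0,"ry":0,"rz":0},{"dx":0,"dy":-1.1,"dz":0.6,"rx":0,"ry":0,"rz":0},{"dx":0,"dy":-1.1,"dz":0.6,"rx":0,"ry":0,"rz":0}]' -1
python3 -m jog '[{"dx":0,"dy":-0.9,"dz":0.7,"rx":0,"ry":0,"rz":0},{"dx":0,"dy":-0.9,"dz":0.7,"rx":0,"ry":0,"rz":0},{"dx":0,"dy":-0.8,"dz":0.9,"rx":0,"ry":0,"rz":0},{"dx":0,"dy":-0.8,"dz":0.9,"rx":0,"ry":0,"rz":0}]' -1
python3 -c "
from h import *; to([568,-24,117.4],[568,-35.7,96.6],[567,-43,74],[567,-46,50])"
```

```text
clock: 8.0
eef_pos: [567.1, 9.0, 148.5]
orientation: [-0.0, 0.019, 1.0, -0.0]
wrist_force: [0.6, 1.8, 2.8]
grip_width: 0.2
clock: 8.4
eef_pos: [566.1, -24.4, 116.4]
orientation: [-0.0, 0.019, 1.0, -0.0]
wrist_force: [0.0, 1.8, 2.0]
grip_width: -0.1
clock 8.4 pos [566.1 -24.4 116.4] F [0.  1.8 2. ] toolY [ 0.039  0.999 -0.   ]
[568, -24, 117.4] delta cm [-0.19  0.05 -0.1 ]
[568, -35.7, 96.6] delta cm [-0.05 -1.17  2.08]
[567, -43, 74] delta cm [ 0.07 -0.73  2.26]
[567, -46, 50] delta cm [-0.01 -0.3   2.4 ]
```

```bash
python3 -m jog '[{"dx":0,"dy":-0.6,"dz":1,"rx":0,"ry":0,"rz":0},{"dx":0,"dy":-0.6,"dz":1,"rx":0,"ry":0,"rz":0},{"dx":0,"dy":-0.4,"dz":1.1,"rx":0,"ry":0,"rz":0},{"dx":0,"dy":-0.3,"dz":1.1,"rx":0,"ry":0,"rz":0}]' -1
python3 -m jog '[{"dx":0,"dy":-0.2,"dz":0.8,"rx":0,"ry":0,"rz":0},{"dx":0,"dy":-0.1,"dz":0.7,"rx":0,"ry":0,"rz":0},{"dx":0,"dy":0,"dz":0.5,"rx":0,"ry":0,"rz":0},{"dx":0,"dy":0,"dz":0.2,"rx":0,"ry":0,"rz":0},{"dx":0,"dy":0,"dz":0,"rx":0,"ry":0,"rz":0}]' -1
```

```text
clock: 8.8
eef_pos: [565.4, -43.2, 74.2]
orientation: [-0.0, 0.019, 1.0, -0.0]
wrist_force: [1.2, -1.1, 1.8]
grip_width: -0.1
clock: 9.3
eef_pos: [564.9, -45.2, 52.9]
orientation: [-0.0, 0.019, 1.0, 0.0]
wrist_force: [-0.0, 0.2, 0.5]
grip_width: -0.2
```

```bash
python3 -m jog '[{"dx":0,"dy":0,"dz":0.3,"rx":0,"ry":0,"rz":0},{"dx":0,"dy":0,"dz":0,"rx":0,"ry":0,"rz":0}]' -1
python3 -m jog '[{"dx":0,"dy":0,"dz":0.2,"rx":0,"ry":0,"rz":0},{"dx":0,"dy":0,"dz":0,"rx":0,"ry":0,"rz":0}]' -1
```

```text
clock: 9.5
eef_pos: [565.2, -45.3, 50.2]
orientation: [-0.0, 0.019, 1.0, 0.0]
wrist_force: [-0.9, 0.1, -0.1]
grip_width: -0.2
clock: 9.7
eef_pos: [565.4, -45.3, 50.0]
orientation: [0.0, 0.019, 1.0, 0.0]
wrist_force: [-3.1, 0.2, 11.1]
grip_width: -0.1
```

At the stop (z = 50.0, 11 N). I'll hold briefly, retreat and check.

```bash
python3 -m jog '[{"dx":0,"dy":0,"dz":0.1,"rx":0,"ry":0,"rz":0},{"dx":0,"dy":0,"dz":0,"rx":0,"ry":0,"rz":0},{"dx":0,"dy":0,"dz":0,"rx":0,"ry":0,"rz":0}]' -1
python3 -m jog '[{"dx":0,"dy":0,"dz":-3,"rx":0,"ry":0,"rz":0},{"dx":0,"dy":0,"dz":-4.8,"rx":0,"ry":0,"rz":0},{"dx":0,"dy":0,"dz":-4.8,"rx":0,"ry":0,"rz":0},{"dx":0,"dy":4.5,"dz":-3,"rx":0,"ry":0,"rz":0},{"dx":0,"dy":4.5,"dz":0,"rx":0,"ry":0,"rz":0}]' -1|head -2
python3 -m jog '[{"dx":0,"dy":4.8,"dz":0,"rx":0,"ry":0,"rz":0},{"dx":0,"dy":4.8,"dz":0,"rx":0,"ry":0,"rz":0},{"dx":0,"dy":4.8,"dz":0,"rx":0,"ry":0,"rz":0},{"dx":0,"dy":3,"dz":0,"rx":0,"ry":0,"rz":0},{"dx":0,"dy":0,"dz":0,"rx":0,"ry":0,"rz":0}]' -1
python3 - <<'E'
from h import *; p=np.load("p.npy"); p[3:]=0; W,k,v=model(p)
for n,(x,y) in dict(top=(235,95),scene=(190,85)).items():
    im=save(n,f"pics/{n}3.png")[:,:,::-1].copy()
    c=cv2.convertScaleAbs(cv2.resize(im[y:y+200,x:x+200],(400,400),interpolation=2),alpha=1.8)
    P=proj(n,[v(-1,h=2),v(1,h=2),v(1,0,2),v(-1,0,2)]); cv2.polylines(c,[np.int32((P-[x,y])*2)],True,(0,0,255),1)
    cv2.imwrite(f"pics/c3{n}.png",c)
cv2.imwrite("pics/c3.png",np.hstack([cv2.imread("pics/c3top.png"),cv2.imread("pics/c3scene.png")]))
E
```

```text
clock: 10.0
eef_pos: [565.4, -45.4, 49.9]
orientation: [0.001, 0.019, 1.0, 0.0]
wrist_force: [-4.4, 1.3, 15.9]
grip_width: 0.0
clock: 10.5
eef_pos: [572.0, 40.7, 206.6]
clock: 11.0
eef_pos: [575.0, 219.2, 200.8]
orientation: [0.0, 0.017, 1.0, 0.001]
wrist_force: [-0.5, 0.6, 0.3]
grip_width: 0.0
```

View pics/c3.png

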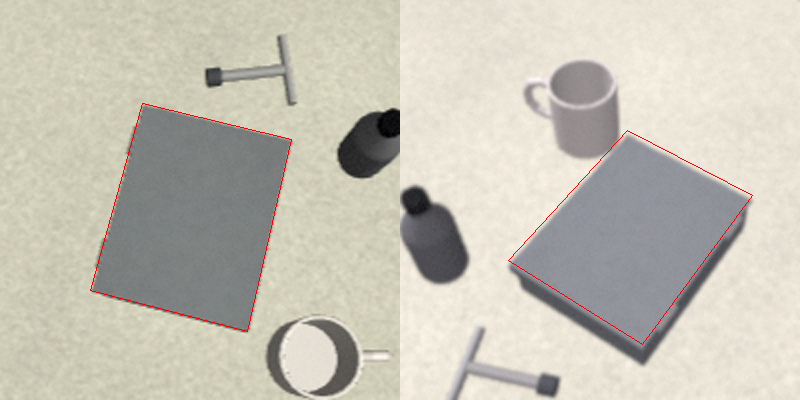

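The cover is shut and matches the predicted closed outline in both views, corners at about (143,103) and (248,331) in the top crop. The mug, oil bottle and key are unmoved, and the robot is clear.

```bash
python3 -c "
from cell import arm; print(arm.finish_job())"
```

```text
the job is handed in; nothing more can be done
None
```

The drill set is put away and the job is handed in, at about 11 s of the 45 s allowed. I pushed the drill panel down flat first, then went over the cover and pushed it shut from outside.

- **Panel:** it reached its stop at z = 36.0 mm, the expected flat height, with about 11 N on the fingertips. A picture taken before I touched the cover showed it flat with the cover still open.
- **Cover:** it reached its stop at z = 49.9 mm, against 50 mm expected, with about 16 N.
- **Final pictures:** the shut cover matches the outline predicted from the case's starting pose, to within a pixel or two in the top view and a few in the scene view. The case has therefore not moved noticeably. By eye, the mug, oil bottle and chuck key look unmoved in both views.
- **Robot:** the arm was clear of everything, with the wrist force near zero.

No check failed. The starting fit was 2 to 3 pixels off at a few scene-camera corners, and the two cameras disagreed by 4 to 16 mm on the mug, oil bottle and key. Neither affected the pushes. The first two jog commands were refused as invalid input, because every row must list all six values; nothing moved. The hand-in reports no verdict.

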